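Find the power-box key left on and pop it up

TASK

One of the four keys on the bench power box has been left latched down, so its outlet is still on. Starting at the knob end, tap each key lightly in turn with the fingertips, one key at a time, without pushing the unlatched ones as much as halfway in and without releasing the latched one yet; then lift off, press the latched key fully down and let go so that it springs up level with the others. Finish clear of everything, and do not move or pick up anything else on the bench.

Things in the scene. Friction and masses are not known exactly. Their poses are not given: they have to be found in the camera images.
- powerbox: grey steel power box fixed to the bench, 130 mm (its x) x 290 mm (its y) x 60 mm high; origin at the centre of its underside, z up. On its top, a row along its y of four identical square grey keys on a black strip 3 mm thick; beyond the row's +y end a fixed round black knob, 42 mm wide, 23 mm high (not to be used).
- key_a_top (a point): centre of the top face of key_a, the first key counted from the knob, at x = -15, y = 60 mm in the box's frame; it moves with the key. The cap is 34 x 34 mm, 16 mm from the next cap; its top stands 82 mm above the bench when up and 76 mm when latched down.
- key_b_top (a point): centre of the top face of key_b, the second key counted from the knob, at x = -15, y = 10 mm in the box's frame; it moves with the key. The cap is 34 x 34 mm, 16 mm from the next cap; its top stands 82 mm above the bench when up and 76 mm when latched down.
- key_c_top (a point): centre of the top face of key_c, the third key counted from the knob, at x = -15, y = -40 mm in the box's frame; it moves with the key. The cap is 34 x 34 mm, 16 mm from the next cap; its top stands 82 mm above the bench when up and 76 mm when latched down.
- key_d_top (a point): centre of the top face of key_d, the last key counted from the knob, at x = -15, y = -90 mm in the box's frame; it moves with the key. The cap is 34 x 34 mm, 16 mm from the next cap; its top stands 82 mm above the bench when up and 76 mm when latched down.
- key_a (a joint): how far key_a is pushed down, in m: 0 up (off), 0.006 latched down (on), 0.010 at its lower stop. A spring pushes it up with 1.5 N at 0 to 6 N at 0.010, so an unlatched key gives way from 1.5 N and springs back when let go; the latched one feels dead up to 4 N, must be pushed past 0.0085 to unlatch, and rises to 0 when the finger is taken away.
- key_b (a joint): how far key_b is pushed down, in m: 0 up (off), 0.006 latched down (on), 0.010 at its lower stop. A spring pushes it up with 1.5 N at 0 to 6 N at 0.010, so an unlatched key gives way from 1.5 N and springs back when let go; the latched one feels dead up to 4 N, must be pushed past 0.0085 to unlatch, and rises to 0 when the finger is taken away.
- key_c (a joint): how far key_c is pushed down, in m: 0 up (off), 0.006 latched down (on), 0.010 at its lower stop. A spring pushes it up with 1.5 N at 0 to 6 N at 0.010, so an unlatched key gives way from 1.5 N and springs back when let go; the latched one feels dead up to 4 N, must be pushed past 0.0085 to unlatch, and rises to 0 when the finger is taken away.
- key_d (a joint): how far key_d is pushed down, in m: 0 up (off), 0.006 latched down (on), 0.010 at its lower stop. A spring pushes it up with 1.5 N at 0 to 6 N at 0.010, so an unlatched key gives way from 1.5 N and springs back when let go; the latched one feels dead up to 4 N, must be pushed past 0.0085 to unlatch, and rises to 0 when the finger is taken away.
- socket: bystander, to be left alone: steel socket standing on the far strip of the power box's top, 24 mm diameter, 36 mm tall; origin at the centre of its underside
- screwdriver: bystander, to be left alone: loose screwdriver lying flat on the bench on the robot's side of the box; origin underneath it
- wrench: bystander, to be left alone: loose steel wrench lying flat on the bench beyond the box; origin underneath it
- jar: bystander, to be left alone: small jar, 68 mm diameter, 90 mm tall, standing off the knob end of the box; origin at the centre of its underside
- spraycan: bystander, to be left alone: spray can, 64 mm diameter, 170 mm tall, standing off the end of the box away from the knob; origin at the centre of its underside
- bearing: bystander, to be left alone: steel bearing ring lying flat, 52 mm diameter, 15 mm thick; origin at the centre of its underside
- tape: bystander, to be left alone: tape measure in a case 65 x 34 x 62 mm high; origin at the centre of its underside

How it is judged:
By the outcome, as a careful person would: the job done as asked, in the order asked, and still so for the second after the job is handed in, with the robot touching nothing.
It also fails if it takes over 53 s, if anything falls off the work surface, if the arm or the gripper's body presses on something with over 40 N, if the wrist force passes 120 N, or if a joint passes its speed limit or range.

ROBOT

A 6-joint arm with a two-finger parallel gripper is mounted at the origin on the work surface. World frame = base frame: x ahead of the robot, y to its left, z up, the work surface at z = 0. Lengths are in mm, angles in rad, forces in N, time in s.
With the tool pointing down it reaches from about 350 to 775 mm from the base axis. Payload 7.3 kg.
Tool frame: the origin (TCP) lies between the finger pads; the fingertips stand 25 mm ahead of it and the grasp point (between the pads) lies 6 mm ahead of it; z points along the fingers, y is the line along which they close (so a half turn about z gives the same grasp; the last joint's range is limited). The gripper opens to 92 mm and grips with 3 to 60 N. Pads are 19 mm wide; open, the fingers measure 130 mm over their backs; the gripper's body (75 mm by 190 mm) begins 47 mm behind the grasp point.
Start: joints at [1.149, 0.342, 1.524, -0, 1.275, -0.146], TCP at [142.951, 505.183, 223.141] pointing down, gripper open.
Joint ranges: [-2.53, 2.53], [-0.77, 2.02], [0.04, 2.7], [-1, 4.14], [0.28, 2.66], [-3.11, 3.11]. Speed limits (rad/s): [2.57, 2.57, 3.14, 3.14, 3.14, 3.14].

INTERFACE

Orientations are given as [roll, pitch, yaw] about the fixed x, y, z axes, in that order (R = Rz(yaw) Ry(pitch) Rx(roll)).
In Python, from plant import bot gives the robot as it stands.
- The arm moves only by the tool play_rows, never from a script. Its argument "commands" is a list of rows, each an object of numbers: "x", "y", "z": the shift along the tool's x, y, z in m; "twist": the turn about the tool's z in degrees. In form: [{"x": .., "y": .., "z": .., "twist": ..}, ...]. A call has exactly 8 rows; each row is the pose to reach, as a shift and turn from the pose commanded when the call began, along the tool's axes at that moment; what a row does not reach only later rows make up. A row lasts 1/10 s, in which the tool goes at most 50 mm and 8.59 degrees, less where a joint would pass 70% of its speed; a pose out of reach is approached as far as the arm can. A call with a gripper value outside its range is refused whole. "jaw" is the closure, from 0 (fully open) to 1 (shut), set as the call begins (left out, the last holds). The fingers move at their own pace and stop on an object; the grip force is fixed at half the most. Time passes only in rows, so rows that repeat a pose let the fingers close, or fill a call up. It gives the time, the measured TCP pose, the force, the opening and the grip force at its end, in the units of the state.
- bot.get_obs(): the state, without advancing time (a new reading comes with each control period).
- bot.capture(name): name is "scene" or "top" or "wrist"; returns a dict with "pixels" (400x640x3 uint8, red, green, blue), "fx", "fy", "cx", "cy" (pixels), "eye" and "rotation" of the camera in the world. Camera axes: x right, y down, z forward; pixel columns grow to the right and rows downward; lengths in mm; the calibration is good to about 2 mm. A picture is of the moment at which its call begins. There is no depth.
- bot.close_job(): hands the job in; it is judged then, once.
The state is a dict: "time": time; "joint_positions": joint angles; "dq": joint speeds; "tau": joint torques, N m; "tool_pos": TCP position; "tcp_rot": TCP orientation; "contact_force": force on the tool from outside, world axes, zero at the start; "moment": the same for the moment, N m; "grip_width": finger opening in mm; "finger_force": force on a finger pad.
Only numpy, scipy, OpenCV 4.12 (cv2) and the standard library are available. Lean on these libraries where they do the work, as an engineer would, in place of code of your own. Each camera call takes 0.05 s, during which the arm holds its last target. There are 200 camera calls.

## Working session

There is one attempt and no reset: what is moved stays moved. The work goes in short steps, Python scripts to look and compute and a tool call to move; the robot and the scene stay as the last step left them, time stands still between calls to the robot, and variables do not carry over. Pictures are saved under pics/ and viewed, at most 10 in all, crops included, and the job is handed in when it is done.

Besides the shell and the picture viewer there is one more tool, called after "Call:" in YAML: its name, and indented under it one key for each argument. play_rows: Moves the arm, as the interface text tells. Its arguments: {"type":"object","properties":{"commands":{"type":"array"},"jaw":{"type":"number"}},"required":["commands"]}

```bash
mkdir -p pics
python3 - <<'E'
from plant import bot
import cv2, pickle
o=bot.get_obs(); print({k:o[k] for k in('time','tool_pos','tcp_rot','contact_force','grip_width')})
for n in('top','scene'):
    c=bot.capture(n); pickle.dump(c,open(f'{n}.pkl','wb')); cv2.imwrite(f'pics/{n}.png',c['pixels'][:,:,::-1])
    print(n,c['fx'],c['cx'],c['cy'],c['eye'],c['rotation'])
E
```

```text
{'time': 0.0, 'tool_pos': array([142.78034396, 504.79789402, 222.46286031]), 'tcp_rot': array([-3.14011205e+00, -2.29882622e-04,  2.86576672e+00]), 'contact_force': array([-0.08242392, -0.74839746,  0.20226904]), 'grip_width': 91.98745715207974}
top 393.3356262660151 313.9628175856564 195.29423047522542 [ 444.79653211   17.01712801 1142.83648959] [-3.00713655  0.01670932 -1.56883976]
scene 487.70715566724544 314.5261454663008 200.62628698714934 [1334.14347528  387.09733841  708.6731489 ] [-2.20861839  0.00872565  1.99567573]
```

View pics/top.png

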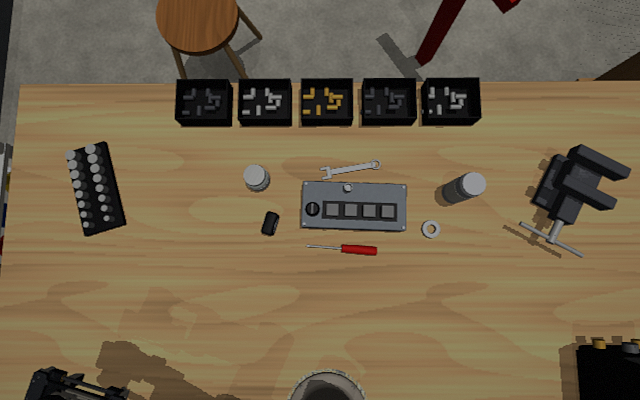

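View pics/scene.png

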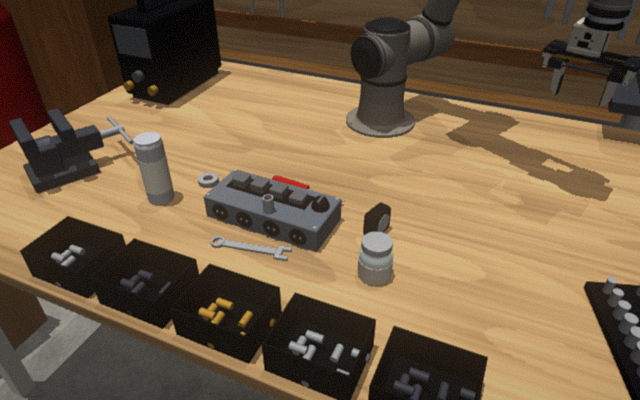

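The top view shows the box at about (301–407, 181–231). The knob is at (312,209), the +y side, and the keys are near (329,350,369,388; 210). The tape is at (270,223), the socket at (347,188) and the screwdriver at (345,249).

```bash
cat > h.py <<'E'
import numpy as np, cv2, pickle
from scipy.spatial.transform import Rotation as R
def ray(c,uv,z):
    M=R.from_euler('xyz',c['rotation']).as_matrix()
    uv=np.atleast_2d(uv).astype(float)
    d=np.c_[(uv[:,0]-c['cx'])/c['fx'],(uv[:,1]-c['cy'])/c['fy'],np.ones(len(uv))]@M.T
    e=np.array(c['eye']); return e+d*((z-e[2])/d[:,2])[:,None]
def proj(c,p):
    M=R.from_euler('xyz',c['rotation']).as_matrix()
    q=(np.atleast_2d(p)-np.array(c['eye']))@M
    return np.c_[q[:,0]/q[:,2]*c['fx']+c['cx'],q[:,1]/q[:,2]*c['fy']+c['cy']]
E
python3 - <<'E'
from h import *
c=pickle.load(open('top.pkl','rb')); im=c['pixels']
h=cv2.cvtColor(im,cv2.COLOR_RGB2HSV)
m=((h[:,:,1]<70)&(h[:,:,2]>60)).astype(np.uint8)*255   # grey steel
m[:175]=0;m[240:]=0;m[:,:295]=0;m[:,412:]=0
n,l,s,ce=cv2.connectedComponentsWithStats(m)
for i in range(1,n):
    if s[i,4]>40: print(s[i],ce[i],ray(c,ce[i],82)[0].round(1))
big=1+np.argmax(s[1:,4]); cn=cv2.findContours((l==big).astype(np.uint8),0,2)[0][0]
r=cv2.minAreaRect(cn); b=cv2.boxPoints(r); print(r,ray(c,b,60).round(1))
cv2.imwrite('pics/topc.png',cv2.resize(im[170:260,255:445,::-1],None,fx=4,fy=4,interpolation=cv2.INTER_CUBIC))
s=pickle.load(open('scene.pkl','rb'))['pixels']
cv2.imwrite('pics/scc.png',cv2.resize(s[160:255,190:350,::-1],None,fx=5,fy=5,interpolation=cv2.INTER_CUBIC))
E
```

```text
[ 301  181  106   50 3277] [353.64693317 202.94995423] [567.3 -72.6  82. ]
[326 204  13  12 148] [332.10135135 209.2027027 ] [550.3 -14.2  82. ]
[345 204  13  12 145] [350.54482759 209.46896552] [549.6 -64.   82. ]
[363 205  13  12 154] [369.07142857 210.42857143] [ 547. -114.   82.]
[382 205  12  13 141] [387.43262411 210.78723404] [ 546.  -163.4   82. ]
((353.9132995605469, 204.9779815673828), (105.15109252929688, 46.55477523803711), 2.147585391998291) [[ 505.3   72.3   60. ]
 [ 635.1   68.2   60. ]
 [ 623.7 -224.    60. ]
 [ 494.8 -215.4   60. ]]
```

View pics/topc.png

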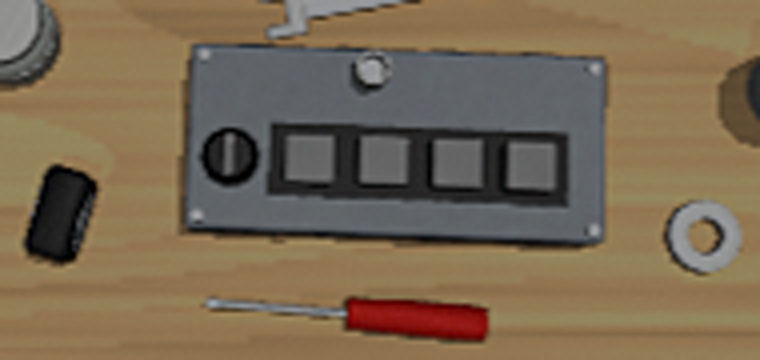

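View pics/scc.png

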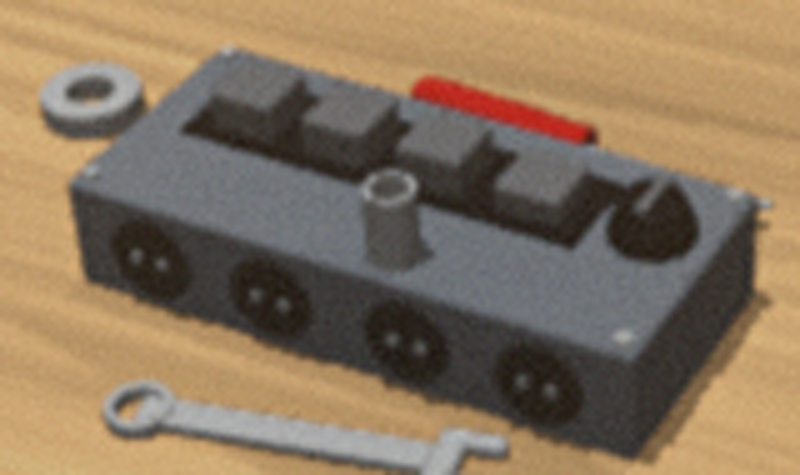

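The caps lie in a row from key_a (550,-14) to key_d (546,-163), so the box yaw is about -1.7°. In the scene crop, key_a looks lowest. I'll close the jaw and move to a point above key_a.

Call:
play_rows:
  commands:
    - {"x": -0.04, "y": -0.029, "z": 0, "twist": -2}
    - {"x": -0.08, "y": -0.058, "z": 0, "twist": -4}
    - {"x": -0.12, "y": -0.087, "z": 0, "twist": -6}
    - {"x": -0.16, "y": -0.117, "z": 0, "twist": -8}
    - {"x": -0.2, "y": -0.146, "z": 0, "twist": -10}
    - {"x": -0.24, "y": -0.175, "z": 0, "twist": -12}
    - {"x": -0.28, "y": -0.204, "z": 0, "twist": -14.1}
    - {"x": -0.32, "y": -0.233, "z": 0, "twist": -14.1}
  jaw: 1

```text
time: 0.9
tool_pos: [388.1, 192.0, 223.1]
tcp_rot: [3.141, -0.0, 3.113]
contact_force: [1.1, -0.2, -0.8]
grip_width: 32.1
finger_force: 0.0
```

Call:
play_rows:
  commands:
    - {"x": -0.03, "y": -0.036, "z": 0, "twist": 0}
    - {"x": -0.06, "y": -0.072, "z": 0, "twist": 0}
    - {"x": -0.09, "y": -0.108, "z": 0, "twist": 0}
    - {"x": -0.12, "y": -0.145, "z": 0.01, "twist": 0}
    - {"x": -0.15, "y": -0.18, "z": 0.04, "twist": 0}
    - {"x": -0.169, "y": -0.203, "z": 0.07, "twist": 0}
    - {"x": -0.169, "y": -0.203, "z": 0.098, "twist": 0}
    - {"x": -0.169, "y": -0.203, "z": 0.098, "twist": 0}

```text
time: 1.7
tool_pos: [547.7, -14.6, 120.8]
tcp_rot: [3.14, -0.009, 3.11]
contact_force: [-0.8, -0.8, 0.5]
grip_width: 0.4
finger_force: 0.0
```

Run:
```python
from h import *
from plant import bot
o=bot.get_obs(); print({k:o[k] for k in('time','tool_pos','tcp_rot','contact_force','grip_width')})
for n in('wrist','scene'):
    c=bot.capture(n); pickle.dump(c,open(n+'2.pkl','wb'))
    if n=='wrist': cv2.imwrite('pics/w2.png',c['pixels'][:,:,::-1]); print(c['eye'],c['rotation'])
    else: cv2.imwrite('pics/s2.png',cv2.resize(c['pixels'][130:255,190:350,::-1],None,fx=4,fy=4,interpolation=cv2.INTER_CUBIC))
```

```text
{'time': 1.7, 'tool_pos': array([547.67668028, -14.56068724, 120.78644701]), 'tcp_rot': array([ 3.14016072, -0.00917449,  3.11002459]), 'contact_force': array([-0.83617624, -0.75806527,  0.4743543 ]), 'grip_width': 0.4430201650722036}
[471.28254811 -11.89750713 281.29503757] [ 2.85855046e+00 -1.01215333e-03  1.53971915e+00]
```

View pics/w2.png

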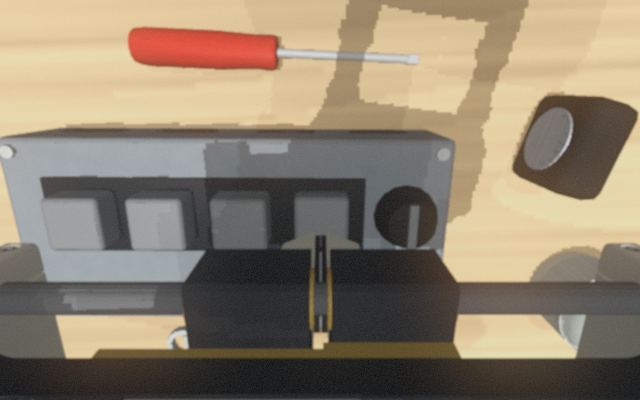

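View pics/s2.png

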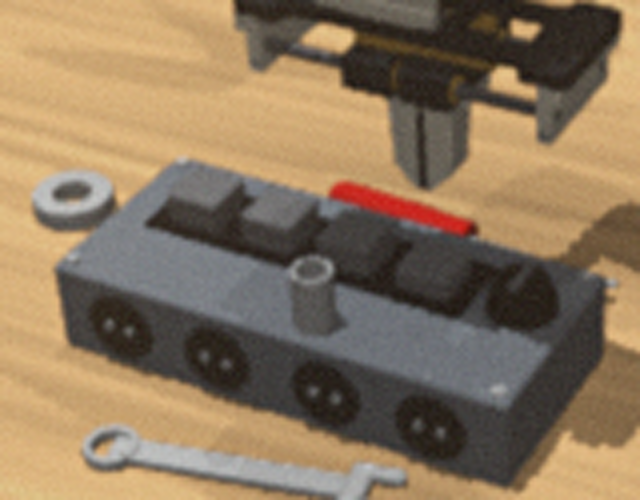

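In the wrist view the fingertips line up with key_a (column 320), and key_a's cap looks slightly smaller than the others. I'll lower to just above it and let the arm settle.

Call:
play_rows:
  commands:
    - {"x": 0, "y": 0, "z": 0.004, "twist": 0}
    - {"x": 0, "y": 0, "z": 0.008, "twist": 0}
    - {"x": 0, "y": 0, "z": 0.011, "twist": 0}
    - {"x": 0, "y": 0, "z": 0.013, "twist": 0}
    - {"x": 0, "y": 0, "z": 0.014, "twist": 0}
    - {"x": 0, "y": 0, "z": 0.014, "twist": 0}
    - {"x": 0, "y": 0, "z": 0.014, "twist": 0}
    - {"x": 0, "y": 0, "z": 0.014, "twist": 0}

```text
time: 2.6
tool_pos: [550.4, -14.1, 111.2]
tcp_rot: [3.142, 0.0, 3.112]
contact_force: [0.8, -0.5, -0.2]
grip_width: 0.4
finger_force: 0.0
```

Call:
play_rows:
  commands:
    - {"x": 0, "y": 0, "z": 0.001, "twist": 0}
    - {"x": 0, "y": 0, "z": 0.002, "twist": 0}
    - {"x": 0, "y": 0, "z": 0.003, "twist": 0}
    - {"x": 0, "y": 0, "z": 0.004, "twist": 0}
    - {"x": 0, "y": 0, "z": 0.005, "twist": 0}
    - {"x": 0, "y": 0, "z": 0.0055, "twist": 0}
    - {"x": 0, "y": 0, "z": 0.0055, "twist": 0}
    - {"x": 0, "y": 0, "z": 0.0055, "twist": 0}

```text
time: 3.4
tool_pos: [550.3, -14.0, 105.6]
tcp_rot: [3.142, 0.0, 3.112]
contact_force: [-0.3, 0.5, 0.5]
grip_width: 0.5
finger_force: 0.0
```

Call:
play_rows:
  commands:
    - {"x": 0, "y": 0, "z": 0.0005, "twist": 0}
    - {"x": 0, "y": 0, "z": 0.001, "twist": 0}
    - {"x": 0, "y": 0, "z": 0.001, "twist": 0}
    - {"x": 0, "y": 0, "z": 0.001, "twist": 0}
    - {"x": 0, "y": 0, "z": 0.001, "twist": 0}
    - {"x": 0, "y": 0, "z": 0.001, "twist": 0}
    - {"x": 0, "y": 0, "z": 0.001, "twist": 0}
    - {"x": 0, "y": 0, "z": 0.001, "twist": 0}

```text
time: 4.2
tool_pos: [550.3, -14.1, 104.6]
tcp_rot: [3.141, 0.0, 3.112]
contact_force: [0.3, 0.7, -0.7]
grip_width: 0.5
finger_force: 0.0
```

Run:
```python
from h import *
from plant import bot
F=[]
for i in range(6):
    c=bot.capture('scene'); o=bot.get_obs(); F.append(o['contact_force'][2])
print(np.round(F,2),np.mean(F),o['time'],o['tool_pos'])
cv2.imwrite('pics/s3.png',cv2.resize(c['pixels'][160:240,230:350,::-1],None,fx=6,fy=6,interpolation=cv2.INTER_CUBIC))
```

```text
[-0.44 -0.21 -0.72 -0.19  0.84  0.06] -0.11107737789664283 4.5 [550.32227019 -14.08387657 104.6265046 ]
```

View pics/s3.png

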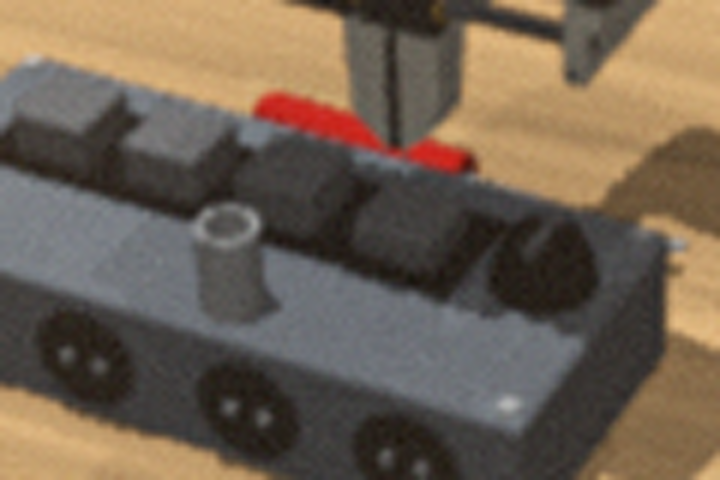

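Run:
```python
from h import *
c=pickle.load(open('scene2.pkl','rb'))
print(proj(c,[[550,-14,80],[550,-14,104],[550,-14,76],[533,-31,76],[567,-31,76],[567,3,76],[533,3,76],[548,20,60]]).round(1))
s=pickle.load(open('scene.pkl','rb'))
print('key_a ray scene', ray(s,[190+540/5,160+180/5],82))
print('tip now', ray(c,[295.8,184.7],80), ray(c,[295.8,184.7],100))
```

```text
[[298.  192.3]
 [297.6 183.4]
 [298.  193.7]
 [294.5 188. ]
 [287.7 196.1]
 [301.6 199.7]
 [308.2 191.5]
 [312.4 202.7]]
key_a ray scene [[565.04989962  -6.54466914  82.        ]]
tip now [[525.3854647  -31.41313661  80.        ]] [[551.11451045 -18.09904881 100.        ]]
```

No contact yet at TCP z 104.6, which rules out an unlatched key here if the stated geometry holds. I'll continue in small steps.

Call:
play_rows:
  commands:
    - {"x": 0, "y": 0, "z": 0.0005, "twist": 0}
    - {"x": 0, "y": 0, "z": 0.001, "twist": 0}
    - {"x": 0, "y": 0, "z": 0.0015, "twist": 0}
    - {"x": 0, "y": 0, "z": 0.002, "twist": 0}
    - {"x": 0, "y": 0, "z": 0.0025, "twist": 0}
    - {"x": 0, "y": 0, "z": 0.003, "twist": 0}
    - {"x": 0, "y": 0, "z": 0.0035, "twist": 0}
    - {"x": 0, "y": 0, "z": 0.0035, "twist": 0}

```text
time: 5.3
tool_pos: [550.3, -14.1, 101.0]
tcp_rot: [3.141, -0.0, 3.112]
contact_force: [-0.9, -0.1, -1.3]
grip_width: 0.4
finger_force: 0.0
```

```bash
cat > f.py <<'E'
from h import *
from plant import bot
F=[]
for i in range(5):
    c=bot.capture('scene'); o=bot.get_obs(); F.append(o['contact_force'])
F=np.array(F);print('Fz',F[:,2].round(1),'mean',F.mean(0).round(2),o['time'],np.round(o['tool_pos'],1))
E
python3 f.py
```

```text
Fz [ 0.7 -0.9  0.8  0.7 -0.1] mean [-0.    0.12  0.23] 5.55 [550.4 -14.1 101.1]
```

Call:
play_rows:
  commands:
    - {"x": 0, "y": 0, "z": 0.0002, "twist": 0}
    - {"x": 0, "y": 0, "z": 0.0004, "twist": 0}
    - {"x": 0, "y": 0, "z": 0.0006, "twist": 0}
    - {"x": 0, "y": 0, "z": 0.0008, "twist": 0}
    - {"x": 0, "y": 0, "z": 0.001, "twist": 0}
    - {"x": 0, "y": 0, "z": 0.001, "twist": 0}
    - {"x": 0, "y": 0, "z": 0.001, "twist": 0}
    - {"x": 0, "y": 0, "z": 0.001, "twist": 0}

```text
time: 6.35
tool_pos: [550.3, -14.1, 100.1]
tcp_rot: [3.141, 0.0, 3.112]
contact_force: [-0.3, 0.8, -0.1]
grip_width: 0.5
finger_force: 0.0
```

```bash
python3 f.py
```

```text
Fz [ 0.2  0.3  0.8  0.4 -0.5] mean [-0.05  0.37  0.2 ] 6.6 [550.3 -14.1 100.1]
```

Run:
```python
from h import *
from plant import bot
w=pickle.load(open('wrist2.pkl','rb'))
print(w['fx'],ray(w,[[322,214],[241,218],[156,222],[75,222]],80).round(1))
# box top corners seen in wrist (screws) and proj of tip
print(proj(w,[[547.7,-14.6,96],[547.7,-14.6,116]]))
c=bot.capture('scene'); w=bot.capture('wrist'); pickle.dump((c,w),open('p4.pkl','wb'))
a=cv2.resize(c['pixels'][150:250,230:350,::-1],(480,400),interpolation=cv2.INTER_CUBIC)
b=cv2.resize(w['pixels'][170:370,200:440,::-1],(320,266)); b=cv2.copyMakeBorder(b,0,134,0,0,0)
cv2.imwrite('pics/p4.png',np.hstack([a,b]))
```

```text
358.66313300740563 [[ 543.   -12.9   80. ]
 [ 544.   -61.2   80. ]
 [ 545.  -112.3   80. ]
 [ 543.5 -160.7   80. ]]
[[319.28073099 231.71095708]
 [319.22233686 246.99621567]]
```

View pics/p4.png

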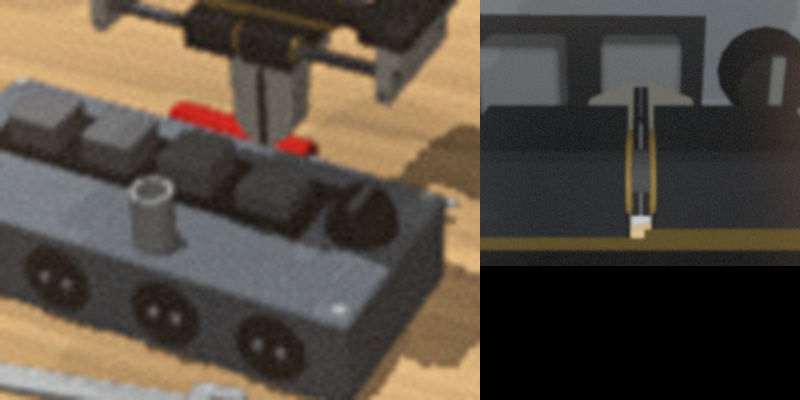

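Run:
```python
from h import *
c,w=pickle.load(open('p4.pkl','rb'))
print(w['eye'])
# wrist: key a cap edges + fingertip edge (crop scale .75)
f=lambda u,v:[200+(u-480)*.75,170+v*.75]
for z in(75,85,95,105,110): print(z,ray(w,[f(640,87),f(610,93),f(672,93)],z)[:,:2].round(1).tolist(), ray(c,[230+263/4,150+143/4],z)[0,:2].round(1))
print('key corners',ray(w,[f(602,36),f(680,36)],76).round(1), ray(c,[[230+238/4,150+178/4],[230+310/4,150+182/4]],76).round(1))
```

```text
[472.4374027  -11.29674201 259.90617656]
75 [[552.8, -13.8], [555.2, -26.5], [556.0, -0.5]] [522.8 -33. ]
85 [[548.5, -13.7], [550.7, -25.7], [551.4, -1.0]] [535.6 -26.4]
95 [[544.1, -13.6], [546.3, -24.9], [546.9, -1.6]] [548.4 -19.7]
105 [[539.8, -13.4], [541.8, -24.0], [542.4, -2.2]] [561.2 -13.1]
110 [[537.6, -13.3], [539.5, -23.6], [540.2, -2.5]] [567.6  -9.8]
key corners [[529.7 -28.5  76. ]
 [530.6   3.   76. ]] [[560.2 -30.1  76. ]
 [547.6   8.1  76. ]]
```

By triangulating the two views, the visible tips are near z≈105, about 25 mm above the caps. So there really is no contact yet, and the true tips sit higher than the stated figures suggest. I'll go down by feel.

Call:
play_rows:
  commands:
    - {"x": 0, "y": 0, "z": 0.002, "twist": 0}
    - {"x": 0, "y": 0, "z": 0.004, "twist": 0}
    - {"x": 0, "y": 0, "z": 0.006, "twist": 0}
    - {"x": 0, "y": 0, "z": 0.008, "twist": 0}
    - {"x": 0, "y": 0, "z": 0.01, "twist": 0}
    - {"x": 0, "y": 0, "z": 0.011, "twist": 0}
    - {"x": 0, "y": 0, "z": 0.012, "twist": 0}
    - {"x": 0, "y": 0, "z": 0.012, "twist": 0}

```text
time: 7.5
tool_pos: [550.2, -14.1, 88.0]
tcp_rot: [3.141, -0.0, 3.112]
contact_force: [0.1, -0.2, 0.5]
grip_width: 0.5
finger_force: 0.0
```

```bash
python3 f.py
python3 - <<'E'
from h import *
from plant import bot
c=bot.capture('scene'); w=bot.capture('wrist'); t=bot.capture('top'); pickle.dump((c,w,t),open('p5.pkl','wb'))
a=cv2.resize(c['pixels'][150:250,230:350,::-1],(480,400),interpolation=cv2.INTER_CUBIC)
b=cv2.resize(w['pixels'][170:370,200:440,::-1],(320,266)); b2=cv2.resize(t['pixels'][175:242,285:365,::-1],(320,134))
cv2.imwrite('pics/p5.png',np.hstack([a,np.vstack([b,b2])]))
E
```

```text
Fz [ 0.4 -0.2 -0.4  0.2 -0.1] mean [-0.06 -0.    0.  ] 7.75 [550.3 -14.1  88.2]
```

View pics/p5.png

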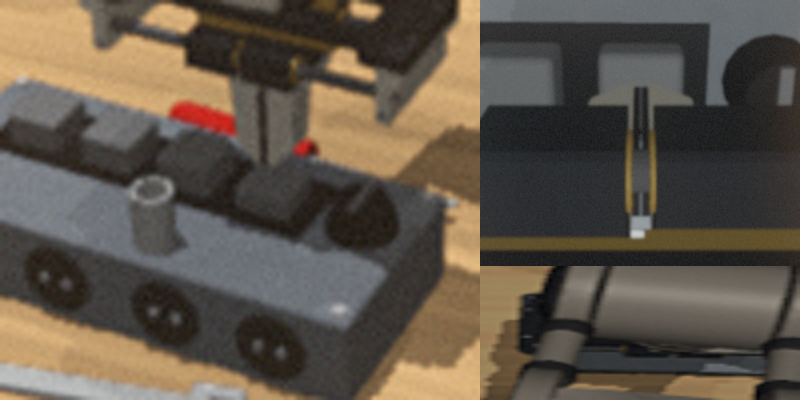

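The tip is still roughly 10 mm above key_a (tip at crop (268,165), cap centre about (276,181)).

Call:
play_rows:
  commands:
    - {"x": 0, "y": 0, "z": 0.001, "twist": 0}
    - {"x": 0, "y": 0, "z": 0.002, "twist": 0}
    - {"x": 0, "y": 0, "z": 0.003, "twist": 0}
    - {"x": 0, "y": 0, "z": 0.0035, "twist": 0}
    - {"x": 0, "y": 0, "z": 0.004, "twist": 0}
    - {"x": 0, "y": 0, "z": 0.004, "twist": 0}
    - {"x": 0, "y": 0, "z": 0.004, "twist": 0}
    - {"x": 0, "y": 0, "z": 0.004, "twist": 0}

```text
time: 8.7
tool_pos: [550.3, -14.1, 84.2]
tcp_rot: [3.142, 0.0, 3.112]
contact_force: [-1.0, -0.3, -0.0]
grip_width: 0.4
finger_force: 0.0
```

```bash
python3 f.py
```

```text
Fz [-0.2  0.1 -0.1 -0.2 -0.4] mean [ 0.48 -0.16 -0.16] 8.95 [550.3 -14.1  84.1]
```

Call:
play_rows:
  commands:
    - {"x": 0, "y": 0, "z": 0.0005, "twist": 0}
    - {"x": 0, "y": 0, "z": 0.001, "twist": 0}
    - {"x": 0, "y": 0, "z": 0.0015, "twist": 0}
    - {"x": 0, "y": 0, "z": 0.002, "twist": 0}
    - {"x": 0, "y": 0, "z": 0.002, "twist": 0}
    - {"x": 0, "y": 0, "z": 0.002, "twist": 0}
    - {"x": 0, "y": 0, "z": 0.002, "twist": 0}
    - {"x": 0, "y": 0, "z": 0.002, "twist": 0}

```text
time: 9.75
tool_pos: [550.3, -14.1, 82.1]
tcp_rot: [3.142, 0.0, 3.112]
contact_force: [0.8, 0.4, -0.3]
grip_width: 0.7
finger_force: 0.0
```

```bash
python3 f.py
```

```text
Fz [ 0.1 -0.9 -0.6 -0.4 -0.8] mean [-0.15  0.04 -0.51] 10.0 [550.3 -14.1  82.1]
```

Call:
play_rows:
  commands:
    - {"x": 0, "y": 0, "z": 0.0005, "twist": 0}
    - {"x": 0, "y": 0, "z": 0.001, "twist": 0}
    - {"x": 0, "y": 0, "z": 0.0015, "twist": 0}
    - {"x": 0, "y": 0, "z": 0.002, "twist": 0}
    - {"x": 0, "y": 0, "z": 0.002, "twist": 0}
    - {"x": 0, "y": 0, "z": 0.002, "twist": 0}
    - {"x": 0, "y": 0, "z": 0.002, "twist": 0}
    - {"x": 0, "y": 0, "z": 0.002, "twist": 0}

```text
time: 10.8
tool_pos: [550.3, -14.0, 80.1]
tcp_rot: [3.142, 0.0, 3.112]
contact_force: [0.5, -1.0, -0.1]
grip_width: 0.4
finger_force: 0.0
```

```bash
python3 f.py
```

```text
Fz [-0.3  0.4  0.2 -0.8  0. ] mean [-0.06 -0.27 -0.1 ] 11.05 [550.3 -14.1  80.1]
```

Call:
play_rows:
  commands:
    - {"x": 0, "y": 0, "z": 0.0005, "twist": 0}
    - {"x": 0, "y": 0, "z": 0.001, "twist": 0}
    - {"x": 0, "y": 0, "z": 0.0015, "twist": 0}
    - {"x": 0, "y": 0, "z": 0.002, "twist": 0}
    - {"x": 0, "y": 0, "z": 0.002, "twist": 0}
    - {"x": 0, "y": 0, "z": 0.002, "twist": 0}
    - {"x": 0, "y": 0, "z": 0.002, "twist": 0}
    - {"x": 0, "y": 0, "z": 0.002, "twist": 0}

```text
time: 11.85
tool_pos: [550.3, -14.1, 78.1]
tcp_rot: [3.142, 0.0, 3.112]
contact_force: [-0.0, -0.6, 0.6]
grip_width: 0.2
finger_force: 0.0
```

```bash
sed -i 's/range(5)/range(3)/' f.py; python3 f.py
python3 - <<'E'
from h import *
from plant import bot
c=bot.capture('scene'); pickle.dump(c,open('p6.pkl','wb'))
# tip edge: lowest bright-grey row along columns near seam
g=cv2.cvtColor(c['pixels'],cv2.COLOR_RGB2GRAY)
for u in(290,293,296,299,302): print(u,g[176:206,u].tolist())
E
```

```text
Fz [0.4 0.2 0.1] mean [0.08 0.3  0.25] 12.0 [550.3 -14.1  78.1]
290 [101, 92, 92, 96, 94, 95, 96, 98, 97, 98, 98, 104, 98, 77, 56, 32, 23, 35, 38, 55, 62, 65, 59, 61, 56, 51, 41, 31, 31, 40]
293 [100, 91, 97, 97, 93, 98, 95, 100, 100, 92, 97, 101, 100, 101, 104, 98, 96, 83, 79, 59, 68, 59, 54, 57, 52, 58, 51, 41, 33, 30]
296 [52, 62, 61, 59, 60, 59, 61, 54, 53, 49, 54, 47, 52, 53, 44, 46, 46, 47, 48, 67, 63, 64, 68, 61, 58, 54, 57, 52, 37, 25]
299 [54, 92, 100, 95, 98, 100, 100, 97, 93, 96, 96, 100, 98, 95, 96, 97, 94, 99, 77, 66, 62, 64, 62, 69, 63, 55, 51, 55, 51, 34]
302 [36, 61, 91, 95, 99, 88, 93, 95, 88, 93, 92, 96, 97, 101, 99, 98, 87, 66, 68, 63, 61, 64, 62, 57, 52, 53, 51, 46, 44, 35]
```

Call:
play_rows:
  commands:
    - {"x": 0, "y": 0, "z": 0.0005, "twist": 0}
    - {"x": 0, "y": 0, "z": 0.001, "twist": 0}
    - {"x": 0, "y": 0, "z": 0.0015, "twist": 0}
    - {"x": 0, "y": 0, "z": 0.002, "twist": 0}
    - {"x": 0, "y": 0, "z": 0.002, "twist": 0}
    - {"x": 0, "y": 0, "z": 0.002, "twist": 0}
    - {"x": 0, "y": 0, "z": 0.002, "twist": 0}
    - {"x": 0, "y": 0, "z": 0.002, "twist": 0}

```text
time: 12.85
tool_pos: [550.3, -14.1, 76.1]
tcp_rot: [3.141, 0.0, 3.112]
contact_force: [0.3, 0.4, -0.1]
grip_width: 0.6
finger_force: 0.0
```

```bash
python3 f.py
```

```text
Fz [ 0.4  0.2 -0.5] mean [ 0.11 -0.35  0.02] 13.0 [550.3 -14.1  76.1]
```

Call:
play_rows:
  commands:
    - {"x": 0, "y": 0, "z": 0.0005, "twist": 0}
    - {"x": 0, "y": 0, "z": 0.001, "twist": 0}
    - {"x": 0, "y": 0, "z": 0.0015, "twist": 0}
    - {"x": 0, "y": 0, "z": 0.002, "twist": 0}
    - {"x": 0, "y": 0, "z": 0.002, "twist": 0}
    - {"x": 0, "y": 0, "z": 0.002, "twist": 0}
    - {"x": 0, "y": 0, "z": 0.002, "twist": 0}
    - {"x": 0, "y": 0, "z": 0.002, "twist": 0}

```text
time: 13.8
tool_pos: [550.3, -14.1, 74.2]
tcp_rot: [3.142, 0.0, 3.112]
contact_force: [-0.3, -0.8, -0.8]
grip_width: 0.2
finger_force: 0.0
```

```bash
python3 f.py
```

```text
Fz [-0.1 -0.6  0.6] mean [-0.03 -0.07 -0.05] 13.95 [550.3 -14.1  74.1]
```

Run:
```python
from h import *
from plant import bot
c=bot.capture('scene'); w=bot.capture('wrist'); pickle.dump((c,w),open('p7.pkl','wb'))
p=pickle.load(open('p6.pkl','rb'))['pixels']; q=pickle.load(open('p5.pkl','rb'))[0]['pixels']
f=lambda x:cv2.resize(x[165:225,270:325,::-1],(260,284),interpolation=cv2.INTER_CUBIC)
b=cv2.resize(w['pixels'][170:370,200:440,::-1],(340,284))
b2=cv2.resize(pickle.load(open('p5.pkl','rb'))[1]['pixels'][170:370,200:440,::-1],(340,284))
cv2.imwrite('pics/p7.png',np.vstack([np.hstack([f(q),f(p),f(c['pixels'])]),np.hstack([b2,b,np.zeros((284,100,3),np.uint8)])]))
```

```text
(no output)
```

View pics/p7.png

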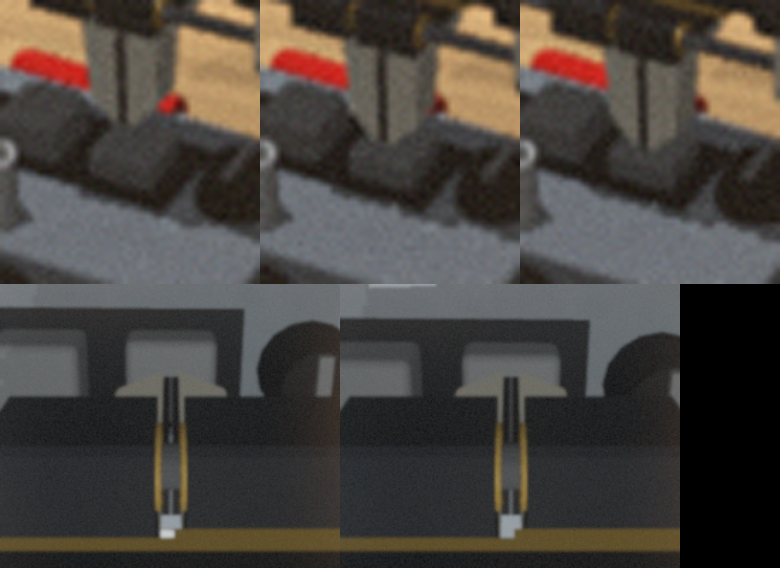

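The tip is now at the cap's centre in the scene view ((645,150) in the third panel), so contact is close. I'll continue by force.

Call:
play_rows:
  commands:
    - {"x": 0, "y": 0, "z": 0.0005, "twist": 0}
    - {"x": 0, "y": 0, "z": 0.001, "twist": 0}
    - {"x": 0, "y": 0, "z": 0.0015, "twist": 0}
    - {"x": 0, "y": 0, "z": 0.002, "twist": 0}
    - {"x": 0, "y": 0, "z": 0.002, "twist": 0}
    - {"x": 0, "y": 0, "z": 0.002, "twist": 0}
    - {"x": 0, "y": 0, "z": 0.002, "twist": 0}
    - {"x": 0, "y": 0, "z": 0.002, "twist": 0}

```text
time: 14.85
tool_pos: [550.3, -14.1, 72.2]
tcp_rot: [3.142, 0.0, 3.112]
contact_force: [-1.4, 0.3, 4.0]
grip_width: 0.6
finger_force: 2.4
```

```bash
python3 f.py
```

```text
Fz [4.6 4.9 4.9] mean [-1.34 -0.38  4.8 ] 15.0 [550.3 -14.1  72.2]
```

Contact at last: 4.8 N within less than 2 mm of travel, so key_a is the latched one and it has not been released. It is at about 7.3 mm depth. The calibrated contact heights are TCP about 73.5 (latched) and 79.5 (up). Next I'll lift and go to key_b.

Call:
play_rows:
  commands:
    - {"x": 0, "y": 0, "z": -0.008, "twist": 0}
    - {"x": 0, "y": 0, "z": -0.018, "twist": 0}
    - {"x": 0, "y": -0.01, "z": -0.02, "twist": 0}
    - {"x": 0, "y": -0.03, "z": -0.02, "twist": 0}
    - {"x": 0, "y": -0.045, "z": -0.02, "twist": 0}
    - {"x": 0, "y": -0.05, "z": -0.02, "twist": 0}
    - {"x": 0, "y": -0.05, "z": -0.018, "twist": 0}
    - {"x": 0, "y": -0.05, "z": -0.014, "twist": 0}

```text
time: 15.8
tool_pos: [548.9, -64.0, 86.0]
tcp_rot: [3.141, 0.0, 3.111]
contact_force: [0.2, 0.7, -0.4]
grip_width: 0.8
finger_force: 0.0
```

Call:
play_rows:
  commands:
    - {"x": 0, "y": 0, "z": 0.002, "twist": 0}
    - {"x": 0, "y": 0, "z": 0.004, "twist": 0}
    - {"x": 0, "y": 0, "z": 0.0055, "twist": 0}
    - {"x": 0, "y": 0, "z": 0.0065, "twist": 0}
    - {"x": 0, "y": 0, "z": 0.0075, "twist": 0}
    - {"x": 0, "y": 0, "z": 0.008, "twist": 0}
    - {"x": 0, "y": 0, "z": 0.008, "twist": 0}
    - {"x": 0, "y": 0, "z": 0.008, "twist": 0}

```text
time: 16.6
tool_pos: [548.9, -64.0, 78.3]
tcp_rot: [3.141, 0.0, 3.112]
contact_force: [-0.3, 0.4, 1.0]
grip_width: 0.3
finger_force: 0.7
```

```bash
python3 f.py
```

```text
Fz [1.9 1.3 1.5] mean [-0.5   0.66  1.53] 16.75 [548.9 -64.   78.2]
```

Call:
play_rows:
  commands:
    - {"x": 0, "y": 0, "z": 0.0005, "twist": 0}
    - {"x": 0, "y": 0, "z": 0.001, "twist": 0}
    - {"x": 0, "y": 0, "z": 0.001, "twist": 0}
    - {"x": 0, "y": 0, "z": 0.001, "twist": 0}
    - {"x": 0, "y": 0, "z": 0.001, "twist": 0}
    - {"x": 0, "y": 0, "z": 0.001, "twist": 0}
    - {"x": 0, "y": 0, "z": 0.001, "twist": 0}
    - {"x": 0, "y": 0, "z": 0.001, "twist": 0}

```text
time: 17.55
tool_pos: [548.9, -64.0, 77.1]
tcp_rot: [3.141, 0.0, 3.112]
contact_force: [0.8, 1.0, 2.0]
grip_width: 0.3
finger_force: 1.0
```

```bash
python3 f.py
```

```text
Fz [2.3 1.7 2.1] mean [0.43 1.61 2.01] 17.7 [548.9 -64.   77.1]
```

Key_b gives softly (2.0 N at 1–2 mm), so it is unlatched. On to key_c, then key_d.

Call:
play_rows:
  commands:
    - {"x": 0, "y": 0, "z": -0.008, "twist": 0}
    - {"x": 0, "y": 0, "z": -0.014, "twist": 0}
    - {"x": 0, "y": -0.01, "z": -0.015, "twist": 0}
    - {"x": 0, "y": -0.03, "z": -0.015, "twist": 0}
    - {"x": 0, "y": -0.045, "z": -0.015, "twist": 0}
    - {"x": 0, "y": -0.05, "z": -0.015, "twist": 0}
    - {"x": 0, "y": -0.05, "z": -0.013, "twist": 0}
    - {"x": 0, "y": -0.05, "z": -0.01, "twist": 0}

```text
time: 18.5
tool_pos: [547.2, -113.9, 86.9]
tcp_rot: [3.141, -0.0, 3.112]
contact_force: [-0.4, 1.0, -0.3]
grip_width: 0.5
finger_force: 0.0
```

Call:
play_rows:
  commands:
    - {"x": 0, "y": 0, "z": 0.003, "twist": 0}
    - {"x": 0, "y": 0, "z": 0.006, "twist": 0}
    - {"x": 0, "y": 0, "z": 0.0075, "twist": 0}
    - {"x": 0, "y": 0, "z": 0.0085, "twist": 0}
    - {"x": 0, "y": 0, "z": 0.0095, "twist": 0}
    - {"x": 0, "y": 0, "z": 0.01, "twist": 0}
    - {"x": 0, "y": 0, "z": 0.01, "twist": 0}
    - {"x": 0, "y": 0, "z": 0.01, "twist": 0}

```text
time: 19.3
tool_pos: [547.4, -114.0, 77.2]
tcp_rot: [3.141, 0.0, 3.112]
contact_force: [-0.3, 1.9, 1.6]
grip_width: 0.5
finger_force: 0.9
```

```bash
python3 f.py
```

```text
Fz [2.4 1.2 1. ] mean [0.02 1.19 1.52] 19.45 [ 547.4 -114.    77.2]
```

Call:
play_rows:
  commands:
    - {"x": 0, "y": 0, "z": -0.008, "twist": 0}
    - {"x": 0, "y": 0, "z": -0.014, "twist": 0}
    - {"x": 0, "y": -0.01, "z": -0.015, "twist": 0}
    - {"x": 0, "y": -0.03, "z": -0.015, "twist": 0}
    - {"x": 0, "y": -0.045, "z": -0.015, "twist": 0}
    - {"x": 0, "y": -0.05, "z": -0.015, "twist": 0}
    - {"x": 0, "y": -0.05, "z": -0.013, "twist": 0}
    - {"x": 0, "y": -0.05, "z": -0.01, "twist": 0}

```text
time: 20.25
tool_pos: [545.7, -163.8, 86.9]
tcp_rot: [3.141, -0.0, 3.112]
contact_force: [-0.2, -0.1, 0.3]
grip_width: 0.3
finger_force: 0.0
```

Call:
play_rows:
  commands:
    - {"x": 0, "y": 0, "z": 0.003, "twist": 0}
    - {"x": 0, "y": 0, "z": 0.006, "twist": 0}
    - {"x": 0, "y": 0, "z": 0.0075, "twist": 0}
    - {"x": 0, "y": 0, "z": 0.0085, "twist": 0}
    - {"x": 0, "y": 0, "z": 0.0095, "twist": 0}
    - {"x": 0, "y": 0, "z": 0.01, "twist": 0}
    - {"x": 0, "y": 0, "z": 0.01, "twist": 0}
    - {"x": 0, "y": 0, "z": 0.01, "twist": 0}

```text
time: 21.05
tool_pos: [545.9, -164.0, 77.2]
tcp_rot: [3.142, 0.0, 3.112]
contact_force: [-1.2, 1.6, 2.6]
grip_width: 0.6
finger_force: 0.9
```

```bash
python3 f.py
```

```text
Fz [2.4 2.4 1.9] mean [-0.46  0.91  2.23] 21.2 [ 546.  -164.    77.2]
```

All four keys are tapped. Next I'll lift off and return over key_a.

Call:
play_rows:
  commands:
    - {"x": 0, "y": 0, "z": -0.01, "twist": 0}
    - {"x": 0, "y": 0, "z": -0.025, "twist": 0}
    - {"x": 0, "y": 0.02, "z": -0.03, "twist": 0}
    - {"x": 0, "y": 0.055, "z": -0.03, "twist": 0}
    - {"x": 0, "y": 0.095, "z": -0.03, "twist": 0}
    - {"x": 0, "y": 0.13, "z": -0.03, "twist": 0}
    - {"x": 0, "y": 0.15, "z": -0.03, "twist": 0}
    - {"x": 0, "y": 0.15, "z": -0.025, "twist": 0}

```text
time: 22.0
tool_pos: [550.9, -11.9, 103.2]
tcp_rot: [3.142, 0.002, 3.115]
contact_force: [-0.4, -0.5, -0.1]
grip_width: 0.4
finger_force: 0.0
```

Call:
play_rows:
  commands:
    - {"x": 0, "y": 0, "z": 0.006, "twist": 0}
    - {"x": 0, "y": 0, "z": 0.014, "twist": 0}
    - {"x": 0, "y": 0, "z": 0.022, "twist": 0}
    - {"x": 0, "y": 0, "z": 0.026, "twist": 0}
    - {"x": 0, "y": 0, "z": 0.029, "twist": 0}
    - {"x": 0, "y": 0, "z": 0.031, "twist": 0}
    - {"x": 0, "y": 0, "z": 0.032, "twist": 0}
    - {"x": 0, "y": 0, "z": 0.0325, "twist": 0}

```text
time: 22.8
tool_pos: [550.3, -14.5, 70.0]
tcp_rot: [-3.141, 0.0, 3.112]
contact_force: [-3.0, -3.1, 5.4]
grip_width: 0.2
finger_force: 2.5
```

Call:
play_rows:
  commands:
    - {"x": 0, "y": 0, "z": 0.0005, "twist": 0}
    - {"x": 0, "y": 0, "z": 0.001, "twist": 0}
    - {"x": 0, "y": 0, "z": 0.0015, "twist": 0}
    - {"x": 0, "y": 0, "z": 0.0015, "twist": 0}
    - {"x": 0, "y": 0, "z": 0.0015, "twist": 0}
    - {"x": 0, "y": 0, "z": 0.0015, "twist": 0}
    - {"x": 0, "y": 0, "z": 0.0015, "twist": 0}
    - {"x": 0, "y": 0, "z": 0.0015, "twist": 0}

```text
time: 23.6
tool_pos: [550.4, -14.4, 68.7]
tcp_rot: [-3.141, 0.001, 3.112]
contact_force: [-3.3, -2.9, 5.7]
grip_width: 0.4
finger_force: 2.8
```

Call:
play_rows:
  commands:
    - {"x": 0, "y": 0, "z": 0.0003, "twist": 0}
    - {"x": 0, "y": 0, "z": 0.0006, "twist": 0}
    - {"x": 0, "y": 0, "z": 0.0009, "twist": 0}
    - {"x": 0, "y": 0, "z": 0.0012, "twist": 0}
    - {"x": 0, "y": 0, "z": 0.0012, "twist": 0}
    - {"x": 0, "y": 0, "z": 0.0012, "twist": 0}
    - {"x": 0, "y": 0, "z": 0.0012, "twist": 0}
    - {"x": 0, "y": 0, "z": 0.0012, "twist": 0}

```text
time: 24.4
tool_pos: [550.4, -14.5, 68.5]
tcp_rot: [-3.141, 0.001, 3.112]
contact_force: [-5.7, -3.0, 13.6]
grip_width: 0.5
finger_force: 6.8
```

The lower stop is reached (force jumped to 13.6 N at 68.5). Now I'll let go and lift clear.

Call:
play_rows:
  commands:
    - {"x": 0, "y": 0, "z": -0.005, "twist": 0}
    - {"x": 0, "y": 0, "z": -0.015, "twist": 0}
    - {"x": 0, "y": 0, "z": -0.03, "twist": 0}
    - {"x": 0, "y": 0, "z": -0.055, "twist": 0}
    - {"x": 0, "y": 0, "z": -0.085, "twist": 0}
    - {"x": 0, "y": 0, "z": -0.115, "twist": 0}
    - {"x": 0, "y": 0, "z": -0.13, "twist": 0}
    - {"x": 0, "y": 0, "z": -0.13, "twist": 0}

```text
time: 25.2
tool_pos: [551.8, -14.0, 199.6]
tcp_rot: [-3.141, 0.006, 3.112]
contact_force: [0.0, -0.2, -1.9]
grip_width: 0.6
finger_force: 0.0
```

Call:
play_rows:
  commands:
    - {"x": 0.03, "y": 0.01, "z": 0, "twist": 0}
    - {"x": 0.06, "y": 0.03, "z": -0.01, "twist": 0}
    - {"x": 0.09, "y": 0.06, "z": -0.02, "twist": 0}
    - {"x": 0.12, "y": 0.09, "z": -0.03, "twist": 0}
    - {"x": 0.14, "y": 0.12, "z": -0.03, "twist": 0}
    - {"x": 0.15, "y": 0.14, "z": -0.03, "twist": 0}
    - {"x": 0.15, "y": 0.15, "z": -0.03, "twist": 0}
    - {"x": 0.15, "y": 0.15, "z": -0.03, "twist": 0}

```text
time: 26.0
tool_pos: [404.9, 141.1, 226.4]
tcp_rot: [3.142, -0.0, 3.114]
contact_force: [0.2, -0.1, -0.6]
grip_width: 0.3
finger_force: 0.0
```

Call:
play_rows:
  commands:
    - {"x": 0.0, "y": 0.03, "z": 0, "twist": 0}
    - {"x": 0, "y": 0.06, "z": 0, "twist": 0}
    - {"x": 0, "y": 0.1, "z": 0, "twist": 0}
    - {"x": 0, "y": 0.13, "z": 0, "twist": 0}
    - {"x": 0, "y": 0.15, "z": 0, "twist": 0}
    - {"x": 0, "y": 0.15, "z": 0, "twist": 0}
    - {"x": 0, "y": 0.15, "z": 0, "twist": 0}
    - {"x": 0, "y": 0.15, "z": 0, "twist": 0}

```text
time: 26.8
tool_pos: [409.7, 288.9, 226.6]
tcp_rot: [-3.141, -0.001, 3.111]
contact_force: [0.3, -0.3, -0.1]
grip_width: 0.6
finger_force: 0.0
```

Run:
```python
from h import *
from plant import bot
o=bot.get_obs(); print(o['time'],o['tool_pos'],o['contact_force'])
s0=pickle.load(open('scene.pkl','rb')); t0=pickle.load(open('top.pkl','rb'))
s1=bot.capture('scene'); t1=bot.capture('top')
g=lambda c:cv2.GaussianBlur(cv2.cvtColor(c['pixels'],cv2.COLOR_RGB2GRAY),(3,3),0).astype(int)
d=np.abs(g(s1)-g(s0)); m=(d>18).astype(np.uint8); m[:150]=0;m[300:]=0;m[:,:90]=0;m[:,420:]=0
n,l,st,ce=cv2.connectedComponentsWithStats(m)
print('scene diff',[(st[i].tolist()) for i in range(1,n) if st[i,4]>5])
for n_,c in(('before',s0),('after',s1)):
    G=g(c); print(n_)
    for u in(241,262,280,299): print(u,G[170:210,u].tolist())
d=np.abs(g(t1)-g(t0)); m=(d>18).astype(np.uint8); m[:150]=0;m[265:]=0;m[:,:235]=0;m[:,500:]=0
n,l,st,ce=cv2.connectedComponentsWithStats(m)
print('top diff',[(st[i].tolist()) for i in range(1,n) if st[i,4]>5])
```

```text
26.8 [409.71338643 288.92369805 226.56042987] [ 0.33675272 -0.25021128 -0.10268327]
scene diff [[401, 150, 7, 7, 19], [409, 150, 8, 6, 19], [396, 153, 4, 3, 8], [288, 190, 6, 5, 16], [290, 192, 18, 9, 49]]
before
241 [149, 126, 112, 109, 109, 109, 110, 110, 109, 108, 103, 87, 68, 58, 56, 57, 56, 51, 44, 44, 62, 93, 114, 118, 117, 116, 115, 115, 116, 117, 118, 118, 118, 118, 119, 119, 117, 111, 96, 75]
262 [153, 157, 161, 165, 165, 160, 144, 124, 112, 108, 108, 108, 109, 111, 110, 104, 89, 69, 58, 54, 54, 55, 52, 46, 45, 59, 88, 117, 128, 119, 104, 95, 93, 96, 100, 103, 104, 105, 105, 105]
280 [154, 152, 150, 151, 151, 140, 114, 93, 86, 84, 84, 91, 103, 110, 110, 109, 109, 109, 109, 110, 109, 104, 90, 71, 59, 56, 56, 55, 51, 44, 39, 43, 67, 98, 114, 116, 114, 113, 114, 116]
299 [158, 156, 156, 155, 151, 148, 146, 146, 150, 158, 161, 148, 120, 96, 87, 87, 94, 108, 117, 116, 112, 111, 109, 109, 110, 110, 109, 110, 110, 103, 85, 67, 58, 55, 49, 41, 38, 49, 75, 102]
after
241 [152, 130, 116, 111, 112, 114, 115, 115, 115, 115, 109, 93, 74, 63, 60, 60, 60, 55, 47, 46, 64, 96, 116, 122, 122, 123, 122, 120, 121, 122, 122, 122, 124, 124, 123, 121, 120, 115, 100, 79]
262 [157, 162, 168, 169, 170, 167, 150, 130, 118, 114, 113, 114, 115, 114, 111, 106, 92, 73, 61, 58, 58, 58, 55, 49, 48, 63, 92, 122, 134, 125, 109, 99, 99, 102, 104, 107, 108, 109, 109, 110]
280 [161, 157, 155, 155, 155, 146, 122, 98, 89, 87, 87, 95, 108, 114, 114, 113, 114, 113, 112, 114, 113, 108, 93, 73, 62, 59, 59, 58, 54, 47, 43, 49, 72, 102, 117, 120, 121, 120, 119, 119]
299 [165, 164, 162, 160, 156, 153, 151, 153, 158, 165, 167, 152, 124, 100, 90, 89, 98, 109, 113, 111, 111, 113, 113, 113, 113, 114, 113, 105, 87, 70, 62, 60, 60, 58, 52, 45, 41, 51, 78, 106]
top diff [[235, 249, 10, 16, 106]]
```

Only key_a changed: its front edge rose about 2 px, which is roughly 6 mm. The other keys and the loose objects are unmoved.

```bash
python3 -c "
from plant import bot
print(bot.close_job())"
```

```text
the job is handed in; nothing more can be done
None
```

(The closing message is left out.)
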